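# Load the photometer's reference standard and click the bay cover shut

## Task

The photometer is due for its check: take the blue-capped reference standard out of the stand and seat it fully down in the cell holder inside the photometer's open sample bay, then slide the bay cover shut along its rails until its spring tab has clicked over the catch, and let go. Feel your way gently, without ever forcing the standard or the cover, and leave the other standards and everything else on the bench where they are.

Things in the scene. Friction and masses are not known exactly. Their poses are not given: they have to be found in the camera images.
- photometer: white benchtop photometer, 250 mm deep (x) by 360 mm wide (y), fixed. Origin: centre of its underside; its sloping panel with keys and display faces its own -x; z up. Flat deck 130 mm above the bench from x = -45 to 125 mm, with the open sample bay in it. Two aluminium rails along y, tops at z = 144 mm, carry the cover between them (x = -8 to 88 mm)
- bay_floor (a point): middle of the floor of the open sample bay, a black-lined pit in the deck, 76 mm (photometer x) by 100 mm (y) and 75 mm deep, at x = 40, y = 65, z = 55 mm of the photometer; axes as the photometer's. Too small for a fully open gripper: open the fingers only partway in there
- cell_seat (a point): centre of the well's floor in the aluminium cell holder in the bay, at x = 40, y = 78, z = 65 mm of the photometer; axes as the photometer's. The well is a rectangular hole open upwards, 24.5 mm along x by 14.5 mm along y, 35 mm deep; the holder's top (44 by 34 mm) is at z = 100 mm, 30 mm below the deck. More than 25 N between standard and holder would chip the glass
- std_blue: reference standard with the blue cap, the one to load: rigid bar 22.5 mm (its x) by 12.5 mm (its y), 52 mm tall, black with a glass window, blue top 10 mm, foot chamfered. Origin: centre of its underside, z up. Either way round fits. It starts in one of the stand's wells with its upper 30 mm showing; seated in the cell holder its upper 17 mm shows above the holder, below the deck
- std_orange: standard with the orange cap, same shape; it stays in the stand
- std_white: standard with the white cap, same shape; it stays in the stand
- stand: grey block 145 (x) by 50 (y) mm, 30 mm high, fixed, with three wells 42 mm apart along its x, each 24.5 by 14.5 mm and 22 mm deep, holding the standards with their long side along the stand's x. Origin: centre of its underside
- cover: dark cover, 96 (x) by 124 (y) by 8 mm, held on the rails, it moves only along the photometer's y and closes towards +y. Axes as the photometer's; origin: centre of its underside, at x = 40, z = 132 mm of the photometer; shut against its stops, y = 53 to 77 mm. It starts 118 to 138 mm short of y = 65, clear of the bay. It drags with about 1.5 N, and with 3 to 5 N while the tab climbs the ledge
- cover_ridge (a point): middle of the top of the blue ridge across the cover, to push or hold it by: 64 mm long (x), 12 mm thick (y), 20 mm high. The point is 160 mm above the bench, 20 mm above the cover's top face and 20 mm to -y of the cover's origin
- tab_tip (a point): underside of the hook at the free end of the orange spring tab, a 24 mm wide tongue that sticks out 26 mm from the cover's leading edge; 86 mm to +y of the cover's origin. At z = 133 mm of the photometer when relaxed; the ledge bends it up by up to 3.5 mm over about 20 mm of travel, then it drops behind the ledge: the click.
- ledge_nominal (a point): where the back edge of the steel ledge's top nominally is, on the deck beyond the bay (x = 40, y = 146.5, z = 136.5 mm of the photometer). Ledge and rubber stops are one keeper plate screwed on through slotted holes: it really sits up to 12 mm either way along y, so the click must be felt. About 2 mm after the click the cover meets the stops. More than 10 N on ledge or stops breaks the tab
- flask: loose empty conical glass flask, 84 mm wide, 122 mm tall, on the bench; leave it alone
- dish: loose flat clear dish, 92 mm wide, 16 mm high; leave it alone
- jar: loose amber jar with a black lid, 56 mm wide, 85 mm tall; leave it alone

How it is judged:
By the outcome, as a careful person would: the job done as asked, in the order asked, and still so for the second after the job is handed in, with the robot touching nothing.
It also fails if it takes over 64 s, if anything falls off the work surface, if the arm or the gripper's body presses on something with over 40 N, if the wrist force passes 120 N, or if a joint passes its speed limit or range.

## Robot

A 6-joint arm with a two-finger parallel gripper is mounted at the origin on the work surface. World frame = base frame: x ahead of the robot, y to its left, z up, the work surface at z = 0. Lengths are in mm, angles in rad, forces in N, time in s.
With the tool pointing down it reaches from about 350 to 875 mm from the base axis. Payload 4.2 kg.
Tool frame: the origin (TCP) lies between the finger pads; the fingertips stand 8 mm ahead of it and the grasp point (between the pads) lies 11 mm behind it; z points along the fingers, y is the line along which they close (so a half turn about z gives the same grasp; the last joint's range is limited). The gripper opens to 85 mm and grips with 20 to 120 N. Pads are 22 mm wide; open, the fingers measure 114 mm over their backs; the gripper's body (76 mm by 85 mm) begins 54 mm behind the grasp point. The pads swing forward as they close: fully open they stand 13 mm farther back than shut.
Start: joints at [1.609, 0.385, 0.008, 0, -1.194, -0.259], TCP at [136.85, 609.813, 239.312] pointing down, gripper open.
Joint ranges: [-3.14, 3.14], [-1.21, 2.06], [-1.07, 1.41], [-3.16, 2.05], [-2.99, -0.16], [-3.1, 3.1]. Speed limits (rad/s): [2.79, 2.79, 3.14, 3.14, 3.14, 3.14].

## Interface

Orientations are given as a unit quaternion [x, y, z, w].
In Python, from bench import read_state, get_image, camera_params, job_done gives the robot as it stands.
- The arm moves only by the tool drive_tool, never from a script. Its argument "moves" is a list that holds one entry, the list of rows, each a list of 7 numbers: the shift along the tool's x, y, z in m, then the turn, a rotation vector about the tool's x, y, z in rad, then the closure in counts, from 0 (fully open) to 255 (shut). A call has 1 to 8 rows; each row shifts and turns the commanded pose from where the row before left it, along the tool's axes as they then stand; what a row does not reach is not made up. A row lasts 1/12 s, in which the tool goes at most 41.7 mm and 7.16 degrees, less where a joint would pass 70% of its speed; a pose out of reach is approached as far as the arm can. A call is refused whole if a number of a shift passes 0.0417 or a number of a turn 0.125, either way. A call with a gripper value outside its range is refused whole. The fingers move at their own pace and stop on an object; the grip force is fixed at half the most. Time passes only in rows, so rows that do not move let the fingers close. It gives the time, the measured TCP pose, the force and the opening at its end, in the units of the state.
- read_state(): the state, without advancing time (a new reading comes with each control period).
- get_image(name): name is "scene" or "top" or "wrist"; returns the picture (480x640x3 uint8, blue, green, red); there is no depth.
- camera_params(name): a dict with "mtx" (3x3 intrinsics, pixels), "dist" ([k1, k2, p1, p2, k3] as OpenCV has them; the pictures are not rectified), "extrinsics" (4x4, takes a point from camera to world coordinates). Camera axes: x right, y up, looking along -z (the intrinsics and any distortion apply to the point x, -y, -z); pixel columns grow to the right and rows downward; lengths in mm; the calibration is good to about 2 mm. A picture is of the moment at which its call begins: read the wrist's pose just before it. camera_params takes no time and is no camera call; for the wrist camera it gives the pose at the moment of the call.
- job_done(): hands the job in, once; it reports no verdict.
The state is a dict: "clock": time; "joints": joint angles; "joint_vel": joint speeds; "joint_efforts": joint torques, N m; "position": TCP position; "ee_rot": TCP orientation; "contact_force": force on the tool from outside, world axes, zero at the start; "wrist_torque": the same for the moment, N m; "gripper_width": finger opening in mm.
Only numpy, scipy, OpenCV 4.12 (cv2) and the standard library are available. Lean on these libraries where they do the work, as an engineer would, in place of code of your own. Each camera call takes 0.05 s, during which the arm holds its last target. There are 200 camera calls.

## Working session

There is one attempt and no reset: what is moved stays moved. The work goes in short steps, Python scripts to look and compute and a tool call to move; the robot and the scene stay as the last step left them, time stands still between calls to the robot, and variables do not carry over. Pictures are saved under pics/ and viewed, on a budget of 10 in all, crops included, one or two more only if the job needs it, and the job is handed in when it is done.

Besides the shell and the picture viewer there is one more tool, called after "Request:" in YAML: its name, and indented under it one key for each argument. drive_tool: Moves the arm, as the interface text tells. Its arguments: {"type":"object","properties":{"moves":{"type":"array"}},"required":["moves"]}

```bash
mkdir -p pics; ls
cat > h.py <<'E'
import numpy as np,cv2
from bench import *
from scipy.spatial.transform import Rotation as R
def ray(cam,uv,P=None):
    P=P or camera_params(cam);E=np.array(P["extrinsics"],float)
    n=cv2.undistortPoints(np.array([[uv]],float),np.array(P["mtx"],float),np.array(P["dist"],float))[0,0]
    return E[:3,3],E[:3,:3]@np.array([n[0],-n[1],-1])
def onz(cam,uv,z,P=None):
    o,d=ray(cam,uv,P);return o+d*(z-o[2])/d[2]
def proj(cam,p,P=None):
    P=P or camera_params(cam);E=np.array(P["extrinsics"],float)
    c=(np.atleast_2d(p)-E[:3,3])@E[:3,:3]
    return cv2.projectPoints(c*[1,-1,-1],np.zeros(3),np.zeros(3),np.array(P["mtx"],float),np.array(P["dist"],float))[0][:,0]
def st():
    s=read_state();print({k:np.round(s[k],3).tolist() for k in("clock","joints","position","ee_rot","contact_force","gripper_width")});return s
E
python3 - <<'E'
from h import *
st()
for c in("top","scene"):
    cv2.imwrite(f"pics/{c}0.png",get_image(c)); print(np.round(camera_params(c)["extrinsics"],2).tolist())
E
```

```text
pics
{'clock': 0.0, 'joints': [1.609, 0.386, 0.007, -0.0, -1.194, -0.259], 'position': [136.741, 609.261, 238.201], 'ee_rot': [0.994, -0.11, -0.0, 0.001], 'contact_force': [0.268, -0.444, -0.786], 'gripper_width': 85.446}
[[0.01, 1.0, -0.07, 499.65], [-1.0, 0.01, -0.01, -19.95], [-0.01, 0.07, 1.0, 1410.76], [0.0, 0.0, 0.0, 1.0]]
[[0.83, -0.44, 0.33, 949.95], [0.55, 0.65, -0.52, -558.68], [0.01, 0.62, 0.79, 976.11], [0.0, 0.0, 0.0, 1.0]]
```

View pics/top0.png

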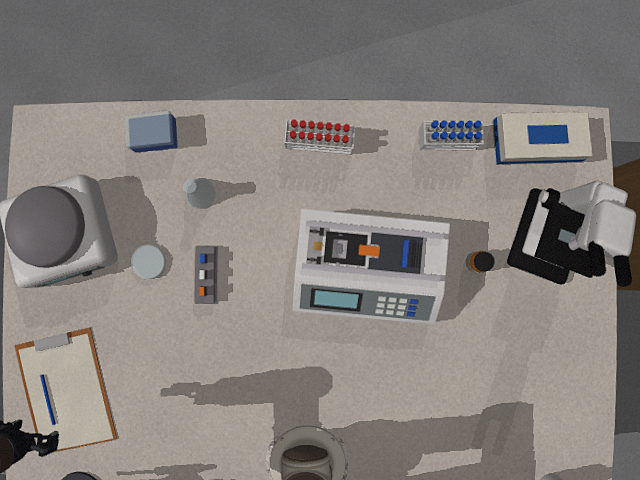

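View pics/scene0.png

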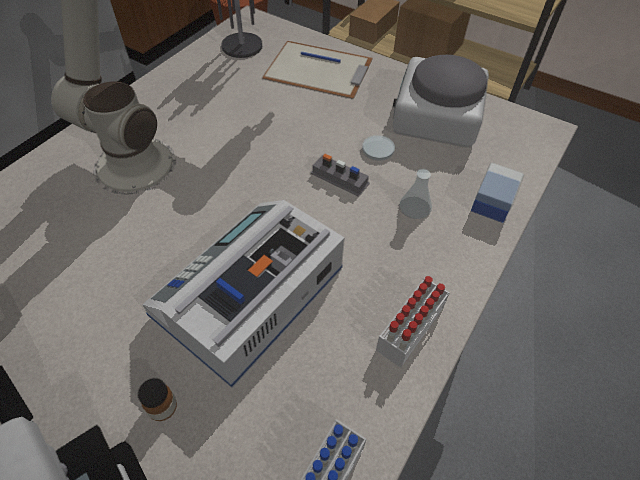

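Top view: stand at (205,275) with blue cap (203,258); photometer spans (295–450, 210–322), holder at (341,247), ridge at (407,253), tab at (369,251). I enlarge these areas for accurate pixels.

Run:
```python
from h import *
im=cv2.imread("pics/top0.png")
a=cv2.resize(im[200:330,290:460],None,fx=4,fy=4,interpolation=cv2.INTER_CUBIC) #680x520
b=cv2.resize(im[240:310,190:220],None,fx=4,fy=4,interpolation=cv2.INTER_CUBIC)#120x280
c=np.zeros((520,800,3),np.uint8);c[:, :680]=a;c[:280,680:]=b
cv2.imwrite("pics/crop1.png",c)
```

```text
(no output)
```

View pics/crop1.png

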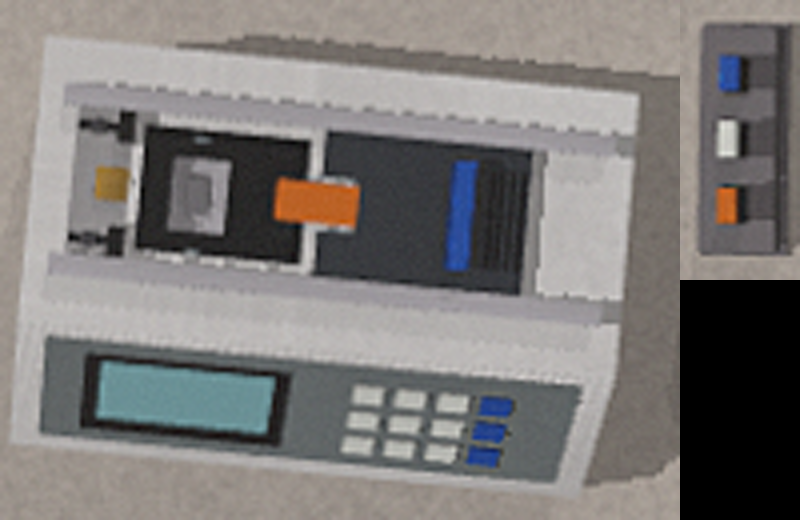

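Crop: deck's far corners (45,38),(638,95); holder top centred (199,196); ridge top (453–477,160)–(444–468,270); bay corners (145,125),(310,141),(135,247); caps at blue (730,73), white (728,138), orange (728,205).

Run:
```python
from h import *
from scipy.optimize import least_squares
f=lambda u,v:(290+u/4-.4,200+v/4-.4)
g=lambda u,v:(190+(u-680)/4-.4,240+v/4-.4)
pts=[((45,38),(125,180,130)),((638,95),(125,-180,130)),((199,196),(40,78,100)),((145,125),(78,115,130)),((135,247),(2,115,130)),((310,141),(78,15,130))]
W=np.array([onz("top",f(*p),l[2])[:2] for p,l in pts]);L=np.array([l[:2] for p,l in pts],float)
def T(q,L):
    c,s=np.cos(q[2]),np.sin(q[2]);return L@np.array([[c,s],[-s,c]])+q[:2]
r=least_squares(lambda q:(T(q,L)-W).ravel(),[500,0,0]);q=r.x
print("photometer",q,"res",np.round(r.fun.reshape(-1,2),1).tolist())
print("seat",T(q,np.array([[40,78.]])))
for n,p in(("ridge",(460.5,215)),):
    w=onz("top",f(*p),160)[:2];c,s=np.cos(q[2]),np.sin(q[2]);print(n,w,"local",np.array([[c,s],[-s,c]])@(w-q[:2]))
for p in((730,73),(728,138),(728,205)):print("cap",onz("top",g(*p),60))
for p in((703,23),(776,25),(698,252),(773,255)):print("stand",onz("top",g(*p),30))
```

```text
photometer [ 5.11756186e+02 -1.48930127e+02 -8.98157503e-02] res [[1.0, -0.1], [0.3, -0.2], [0.2, 0.2], [0.4, -0.2], [-2.2, 1.1], [0.3, -0.8]]
seat [[558.59117063 -74.83232497]]
ridge [ 545.56505135 -225.76354867] local [ 40.56416811 -73.49123996]
cap [533.98957756 271.08309536  60.        ]
cap [492.7882019 271.6247924  60.       ]
cap [450.42548427 270.93815199  60.        ]
stand [567.07701492 295.98608511  30.        ]
stand [566.1664761 247.9317679  30.       ]
stand [418.68916484 296.64400388  30.        ]
stand [417.49504639 247.49965147  30.        ]
```

Run:
```python
from h import *
print("flask top/base",onz("top",(190,186),122),onz("top",(203,194),10),"dish",onz("top",(148,262),10),"jar",onz("top",(482,261),85))
s=read_state();print(R.from_quat(s["ee_rot"]).as_matrix().round(3).tolist())
P=camera_params("wrist");E=np.array(P["extrinsics"]);Rm=R.from_quat(s["ee_rot"]).as_matrix()
print("cam in tool",(Rm.T@(E[:3,3]-s["position"])).round(1),(Rm.T@E[:3,:3]).round(2).tolist(),P["mtx"])
```

```text
flask top/base [708.00640583 291.84607025 122.        ] [704.65981623 283.25233326  10.        ] dish [522.75787871 427.62288263  10.        ] jar [ 530.1666912  -433.60133771   85.        ]
[[0.976, -0.219, -0.0], [-0.219, -0.976, -0.002], [0.0, 0.002, -1.0]]
cam in tool [ 7.260e+01 -1.000e-01 -1.359e+02] [[-0.0, 0.96, 0.28], [1.0, 0.0, -0.0], [-0.0, 0.28, -0.96]] [[362.83195826   0.         316.77328609]
 [  0.         362.83195826 238.39018717]
 [  0.           0.           1.        ]]
```

Request:
drive_tool:
  moves:
    - [[0, 0, 0, 0, 0, -0.11, 100], [0.01, 0.01, 0, 0, 0, -0.11, 100], [0.026, 0.023, 0, 0, 0, 0, 100], [0.026, 0.023, 0, 0, 0, 0, 100], [0.026, 0.023, 0, 0, 0, 0, 100], [0.026, 0.023, 0, 0, 0, 0, 100], [0.026, 0.023, 0, 0, 0, 0, 100], [0.026, 0.023, 0, 0, 0, 0, 100]]

```text
clock: 0.77
position: [302.4, 459.1, 239.0]
ee_rot: [1.0, -0.0, -0.0, 0.0]
contact_force: [0.6, 0.8, 0.5]
gripper_width: 51.8
```

Request:
drive_tool:
  moves:
    - [[0.029, 0.0235, 0.008, 0, 0, 0, 110], [0.029, 0.0235, 0.008, 0, 0, 0, 110], [0.029, 0.0235, 0.01, 0, 0, 0, 110], [0.029, 0.0235, 0.01, 0, 0, 0, 110], [0.029, 0.0235, 0.012, 0, 0, 0, 110], [0.029, 0.0235, 0.012, 0, 0, 0, 110], [0.029, 0.0235, 0.01, 0, 0, 0, 110], [0.029, 0.0235, 0.01, 0, 0, 0, 110]]

```text
clock: 1.43
position: [534.3, 270.9, 158.3]
ee_rot: [1.0, -0.0, -0.0, 0.0]
contact_force: [0.1, 1.7, 0.0]
gripper_width: 48.8
```

Request:
drive_tool:
  moves:
    - [[0, 0, 0, 0, 0, 0, 110], [0, 0, 0, 0, 0, 0, 110]]

```text
clock: 1.6
position: [534.1, 270.4, 157.6]
ee_rot: [1.0, -0.002, -0.001, 0.001]
contact_force: [0.1, 0.7, 0.1]
gripper_width: 48.7
```

Run:
```python
from h import *
st();P=camera_params("wrist");im=get_image("wrist");cv2.imwrite("pics/w1.png",im)
print(proj("wrist",[[534,271,60]],P))
```

```text
{'clock': 1.6, 'joints': [0.739, 0.41, -0.171, -0.0, -0.993, 0.827], 'position': [534.069, 270.386, 157.612], 'ee_rot': [1.0, -0.002, -0.001, 0.001], 'contact_force': [0.123, 0.727, 0.141], 'gripper_width': 48.714}
[[315.37154449 243.14951214]]
```

View pics/w1.png

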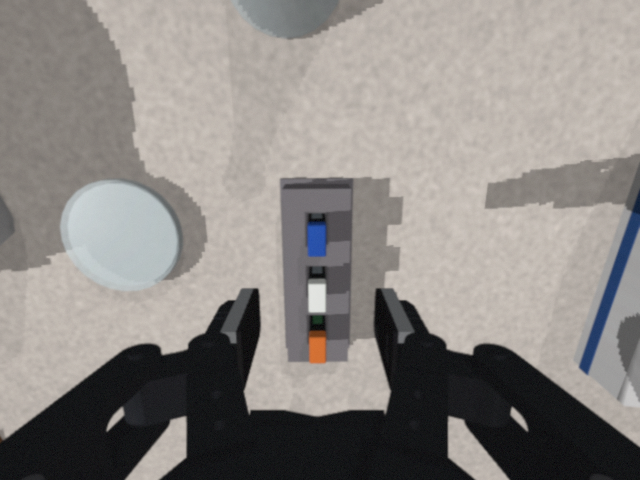

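Blue cap top centred at about (317,239), white (317,295), orange (317,347); the stand is square to the tool.

Run:
```python
from h import *
for p in((317,239),(317,295.5),(317.3,347)):print(onz("wrist",p,60).round(1))
```

```text
[536.2 271.2  60. ]
[494.6 271.3  60. ]
[453.1 271.2  60. ]
```

Request:
drive_tool:
  moves:
    - [[0.0015, -0.0005, 0.025, 0, 0, 0, 130], [0, 0, 0.025, 0, 0, 0, 150], [0, 0, 0.025, 0, 0, 0, 160], [0, 0, 0.018, 0, 0, 0, 160], [0, 0, 0.01, 0, 0, 0, 160], [0, 0, 0.0, 0, 0, 0, 160], [0, 0, 0.0, 0, 0, 0, 160]]

```text
clock: 2.23
position: [534.8, 273.9, 56.9]
ee_rot: [1.0, 0.0, 0.0, -0.0]
contact_force: [0.2, 0.1, 0.5]
gripper_width: 32.0
```

Request:
drive_tool:
  moves:
    - [[0, 0, 0, 0, 0, 0, 180], [0, 0, 0, 0, 0, 0, 200], [0, 0, 0, 0, 0, 0, 220], [0, 0, 0, 0, 0, 0, 240], [0, 0, 0, 0, 0, 0, 255], [0, 0, 0, 0, 0, 0, 255], [0, 0, 0, 0, 0, 0, 255], [0, 0, 0, 0, 0, 0, 255]]

```text
clock: 2.9
position: [535.6, 273.2, 57.9]
ee_rot: [1.0, -0.0, 0.001, -0.001]
contact_force: [-0.6, -1.2, 7.3]
gripper_width: 10.5
```

Request:
drive_tool:
  moves:
    - [[0, 0, -0.004, 0, 0, 0, 255], [0, 0, -0.004, 0, 0, 0, 255], [0, 0, -0.006, 0, 0, 0, 255], [0, 0, -0.01, 0, 0, 0, 255], [0, 0, -0.02, 0, 0, 0, 255], [0, 0, -0.03, 0, 0, 0, 255], [0, 0, -0.03, 0, 0, 0, 255], [0, 0, 0, 0, 0, 0, 255]]

```text
clock: 3.57
position: [538.3, 275.1, 168.1]
ee_rot: [1.0, 0.0, 0.006, -0.004]
contact_force: [0.3, 0.9, -0.5]
gripper_width: 10.8
```

Run:
```python
from h import *
st();P=camera_params("wrist");im=get_image("wrist");
cv2.imwrite("pics/w2.png",cv2.resize(im[200:440,180:460],None,fx=2.5,fy=2.5,interpolation=cv2.INTER_CUBIC))
```

```text
{'clock': 3.567, 'joints': [0.741, 0.402, -0.156, 0.003, -1.0, 0.829], 'position': [538.303, 275.097, 168.111], 'ee_rot': [1.0, 0.0, 0.006, -0.004], 'contact_force': [0.316, 0.93, -0.549], 'gripper_width': 10.77}
```

View pics/w2.png

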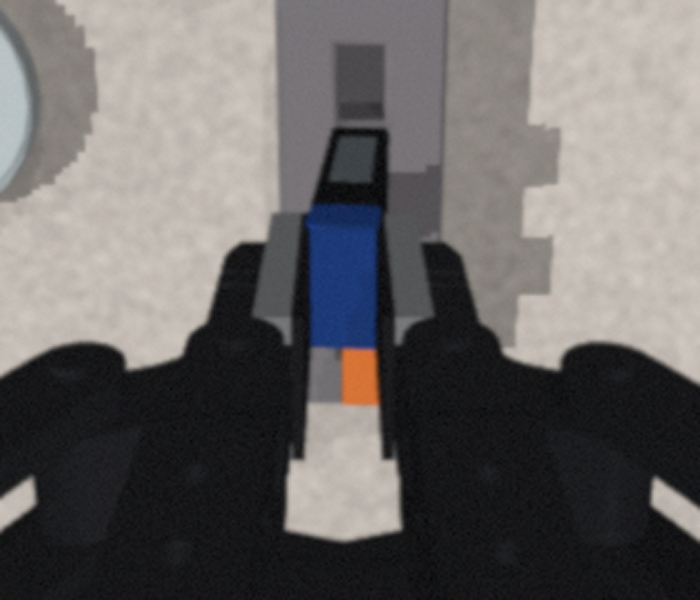

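Holding the blue standard between the pads (cap at crop (308–382, 205–345), foot at (361,130)). The foot leans about 4° toward tool +y because of an off‑centre grip. The empty well is at (360,80). I carry it over and measure the tilt there.

Request:
drive_tool:
  moves:
    - [[0, 0, -0.02, 0, 0, 0, 255], [0, 0.01, -0.025, 0, 0, 0, 255], [0.005, 0.03, 0, 0, 0, 0, 255], [0.005, 0.038, 0, 0, 0, 0, 255], [0.005, 0.038, 0, 0, 0, 0, 255], [0.005, 0.038, 0, 0, 0, 0, 255], [0, 0.038, 0, 0, 0, 0, 255], [0, 0.038, 0, 0, 0, 0, 255]]

```text
clock: 4.28
position: [554.0, 41.2, 204.8]
ee_rot: [1.0, -0.0, -0.001, 0.0]
contact_force: [0.9, -0.3, -1.0]
gripper_width: 10.8
```

Request:
drive_tool:
  moves:
    - [[0, 0.038, 0, 0, 0, 0, 255], [0, 0.038, 0, 0, 0, 0, 255], [0, 0.03, 0, 0, 0, 0, 255], [0, 0.014, 0, 0, 0, 0, 255], [0, 0, 0, 0, 0, 0.09, 255], [0, 0, 0, 0, 0, 0, 255], [0, 0, 0, 0, 0, 0, 255], [0, 0, 0, 0, 0, 0, 255]]

```text
clock: 4.95
position: [554.4, -76.6, 205.0]
ee_rot: [0.999, -0.044, -0.0, -0.0]
contact_force: [-0.6, -0.2, -0.5]
gripper_width: 10.6
```

Run:
```python
from h import *
s=st();print("tool z",R.from_quat(s["ee_rot"]).as_matrix().round(4).tolist());im=get_image("wrist")
P=camera_params("wrist");np.save("P3.npy",np.array([P],object),allow_pickle=True)
s=st()
print(proj("wrist",[[558.6,-74.8,100]],P))
cv2.imwrite("pics/w3full.png",im)
cv2.imwrite("pics/w3.png",cv2.resize(im[150:400,160:480],None,fx=2.4,fy=2.4,interpolation=cv2.INTER_CUBIC))
```

```text
{'clock': 4.95, 'joints': [0.152, 0.302, -0.206, -0.0, -1.064, 1.33], 'position': [554.438, -76.631, 205.042], 'ee_rot': [0.999, -0.044, -0.0, -0.0], 'contact_force': [-0.606, -0.207, -0.532], 'gripper_width': 10.584}
tool z [[0.9961, -0.0885, -0.0007], [-0.0885, -0.9961, 0.0001], [-0.0007, -0.0001, -1.0]]
{'clock': 5.0, 'joints': [0.152, 0.302, -0.206, -0.0, -1.064, 1.33], 'position': [554.517, -76.479, 205.133], 'ee_rot': [0.999, -0.044, -0.0, -0.0], 'contact_force': [-0.369, 0.681, 0.023], 'gripper_width': 10.768}
[[313.68122729 234.69176296]]
```

View pics/w3.png

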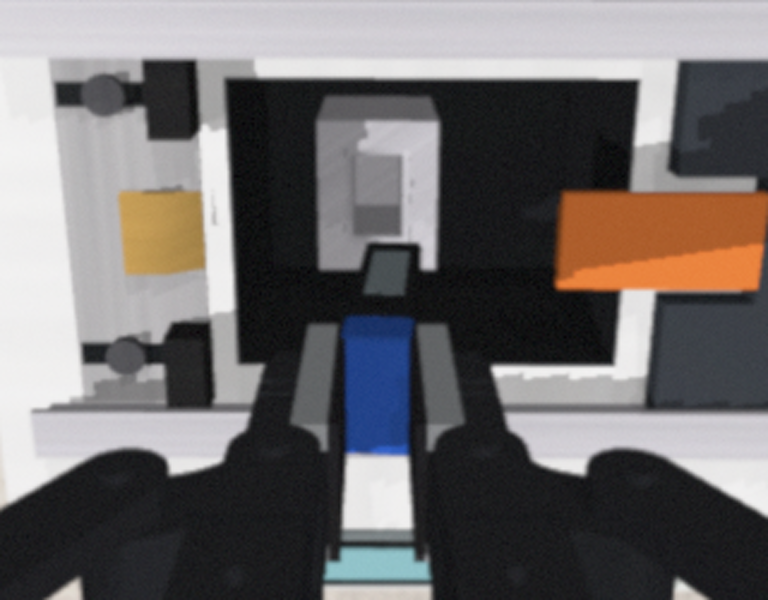

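Picture: well opening in crop (352–404, 152–236), i.e. centre ≈ full (317.5, 230.8); bay (230–640, 80–360); tab tip at left edge x≈557; standard's cap top (345–413, 335–453), cap's lower front edge y=318, foot front centre (394,243).

```bash
cat > fit.py <<'E'
from h import *
from scipy.optimize import least_squares
P=np.load("P3.npy",allow_pickle=True)[0]
f=lambda u,v:np.array((160+u/2.4-.3,150+v/2.4-.3))
print("well",onz("wrist",f(378,194),100,P),"pred",[558.6,-74.8])
for p in((352,152),(404,152),(404,236),(352,236)):print(onz("wrist",f(*p),100,P).round(1))
s=read_state();Rm=R.from_quat(s["ee_rot"]).as_matrix();t=np.array(s["position"])
# standard body frame aligned to tool: z along tool z (down), top at 0
B=np.array([[-11.25,6.25,0],[-11.25,-6.25,0],[11.25,6.25,0],[11.25,-6.25,0],[11.25,6.25,10],[11.25,-6.25,10],[10.5,0,51.5]],float)
# tool +y = image right
U=np.array([f(411,453),f(345,453),f(413,335),f(344,335),f(415,318),f(342,318),f(394,243)])
def pr(q):
    b=R.from_rotvec(q[3:]).apply(B)+q[:3];return proj("wrist",b@Rm.T+t,P)
r=least_squares(lambda q:(pr(q)-U).ravel(),[0,0,-8,0,0,0])
print("tool-frame top centre",r.x[:3].round(2),"rot",r.x[3:].round(3));print(r.fun.reshape(-1,2).round(1).tolist())
foot=R.from_rotvec(r.x[3:]).apply([0,0,52])+r.x[:3];print("foot tool",foot.round(2),"world",(Rm@foot+t).round(1))
E
python3 fit.py
```

```text
well [561.3488291  -77.48331236 100.        ] pred [558.6, -74.8]
[574.3 -71.2 100. ]
[573.  -85.9 100. ]
[548.1 -83.9 100. ]
[549.4 -68.8 100. ]
tool-frame top centre [-1.97  0.12  2.17] rot [-0.073  0.007 -0.015]
[[0.9, 0.2], [-0.5, -0.6], [-0.1, 1.5], [-1.5, 1.0], [-0.2, -1.2], [1.9, -1.6], [-0.5, 0.8]]
foot tool [-1.55  3.89 54.03] world [552.6 -80.2 151.1]
```

Request:
drive_tool:
  moves:
    - [[0.0084, 0.0004, 0, 0, 0, 0, 255], [0, 0, 0, 0.073, 0, 0, 255], [0, 0.0007, 0.01, 0, 0, 0, 255], [0, 0.0007, 0.01, 0, 0, 0, 255], [0, 0.0007, 0.01, 0, 0, 0, 255], [0, 0.0007, 0.01, 0, 0, 0, 255], [0, 0, 0, 0, 0, 0, 255], [0, 0, 0, 0, 0, 0, 255]]

```text
clock: 5.67
position: [562.4, -77.9, 163.9]
ee_rot: [0.998, -0.045, 0.0, -0.036]
contact_force: [0.1, -0.4, 0.7]
gripper_width: 10.3
```

Run:
```python
from h import *
s=st();im=get_image("wrist")
P=camera_params("wrist");np.save("P3.npy",np.array([P],object),allow_pickle=True)
cv2.imwrite("pics/w4full.png",im)
cv2.imwrite("pics/w4.png",cv2.resize(im[150:350,220:420],None,fx=3,fy=3,interpolation=cv2.INTER_CUBIC))
```

```text
{'clock': 5.667, 'joints': [0.109, 0.358, -0.206, -0.085, -0.997, 1.417], 'position': [562.373, -77.898, 163.923], 'ee_rot': [0.998, -0.045, 0.0, -0.036], 'contact_force': [0.112, -0.398, 0.659], 'gripper_width': 10.287}
```

View pics/w4.png

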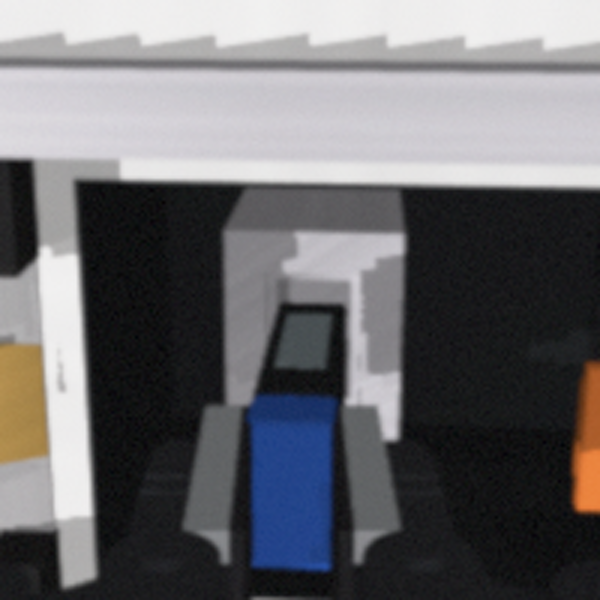

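Well's far edge at crop y≈276, x 276–352; standard's foot edge at y≈306, x 281–346: laterally centred.

Run:
```python
from h import *
P=np.load("P3.npy",allow_pickle=True)[0]
f=lambda u,v:np.array((220+u/3-.3,150+v/3-.3))
s=read_state();c,sn=np.cos(-.0898),np.sin(-.0898);L=np.array([[c,sn],[-sn,c]])
loc=lambda w:(L@(w[:2]-[558.6,-74.8])).round(2)
for p in((276,276),(352,276)):print("well far corner",loc(onz("wrist",f(*p),100,P)),"should be 12.25,+-7.25")
for zf in(106,110,114):
  for p in((281,306),(346,306)):print(zf,"foot",loc(onz("wrist",f(*p),zf,P)))
print("tcp",loc(s["position"]))
```

```text
well far corner [15.68  4.92] should be 12.25,+-7.25
well far corner [15.99 -9.74] should be 12.25,+-7.25
106 foot [11.62  3.48]
106 foot [11.91 -8.78]
110 foot [12.97  3.15]
110 foot [13.25 -8.85]
114 foot [14.32  2.83]
114 foot [14.6  -8.93]
tcp [ 4.61 -2.72]
```

Request:
drive_tool:
  moves:
    - [[0.0004, 0.0001, 0.003, 0, 0, 0, 255], [0, 0.0002, 0.003, 0, 0, 0, 255], [0, 0.00015, 0.002, 0, 0, 0, 255], [0, 0.0001, 0.001, 0, 0, 0, 255], [0, 0.0001, 0.001, 0, 0, 0, 255], [0, 0, 0, 0, 0, 0, 255]]

```text
clock: 6.22
position: [563.3, -78.1, 155.1]
ee_rot: [0.998, -0.045, 0.002, -0.036]
contact_force: [-0.3, -0.5, -0.5]
gripper_width: 10.7
```

Request:
drive_tool:
  moves:
    - [[0, 0.0001, 0.001, 0, 0, 0, 255], [0, 0.0001, 0.001, 0, 0, 0, 255], [0, 0, 0, 0, 0, 0, 255]]

```text
clock: 6.47
position: [563.3, -78.1, 153.0]
ee_rot: [0.998, -0.045, 0.002, -0.036]
contact_force: [-0.4, -0.6, -0.3]
gripper_width: 10.7
```

Request:
drive_tool:
  moves:
    - [[0, 0.0001, 0.001, 0, 0, 0, 255], [0, 0.0001, 0.001, 0, 0, 0, 255], [0, 0, 0, 0, 0, 0, 255]]

```text
clock: 6.72
position: [563.2, -78.1, 150.9]
ee_rot: [0.998, -0.045, 0.001, -0.036]
contact_force: [0.2, 0.6, -0.0]
gripper_width: 10.6
```

Request:
drive_tool:
  moves:
    - [[0, 0.0001, 0.001, 0, 0, 0, 255], [0, 0.0001, 0.001, 0, 0, 0, 255], [0, 0, 0, 0, 0, 0, 255]]

```text
clock: 6.97
position: [563.6, -78.2, 149.7]
ee_rot: [0.998, -0.045, 0.002, -0.036]
contact_force: [-0.4, -0.2, 3.0]
gripper_width: 10.4
```

Request:
drive_tool:
  moves:
    - [[0, 0.0001, 0.001, 0, 0, 0, 255], [0, 0.0001, 0.001, 0, 0, 0, 255], [0, 0, 0, 0, 0, 0, 255]]

```text
clock: 7.22
position: [563.8, -78.4, 149.3]
ee_rot: [0.998, -0.045, 0.003, -0.036]
contact_force: [-2.4, 2.0, 9.0]
gripper_width: 10.3
```

Request:
drive_tool:
  moves:
    - [[0, 0.0001, 0.001, 0, 0, 0, 255], [0, 0, 0.001, 0, 0, 0, 255], [0, 0, 0, 0, 0, 0, 255]]

```text
clock: 7.47
position: [564.0, -78.4, 149.0]
ee_rot: [0.998, -0.044, 0.003, -0.036]
contact_force: [-6.1, 0.9, 17.3]
gripper_width: 10.9
```

Blocked on the rim with a push towards -x: the foot rides the +x edge. Back off and shift.

Request:
drive_tool:
  moves:
    - [[0, -0.0003, -0.004, 0, 0, 0, 255], [0, -0.0002, -0.003, 0, 0, 0, 255], [-0.0015, 0, 0, 0, 0, 0, 255], [0, 0, 0, 0, 0, 0, 255]]

```text
clock: 7.8
position: [561.5, -78.0, 151.7]
ee_rot: [0.998, -0.045, 0.001, -0.037]
contact_force: [-0.4, 0.4, -0.8]
gripper_width: 10.6
```

Run:
```python
from h import *
s=st();im=get_image("wrist")
P=camera_params("wrist");np.save("P3.npy",np.array([P],object),allow_pickle=True)
cv2.imwrite("pics/w5.png",cv2.resize(im[190:310,270:370],None,fx=5,fy=5,interpolation=cv2.INTER_CUBIC))
```

```text
{'clock': 7.8, 'joints': [0.109, 0.369, -0.224, -0.087, -0.967, 1.42], 'position': [561.452, -78.036, 151.698], 'ee_rot': [0.998, -0.045, 0.001, -0.037], 'contact_force': [-0.406, 0.354, -0.804], 'gripper_width': 10.577}
```

View pics/w5.png

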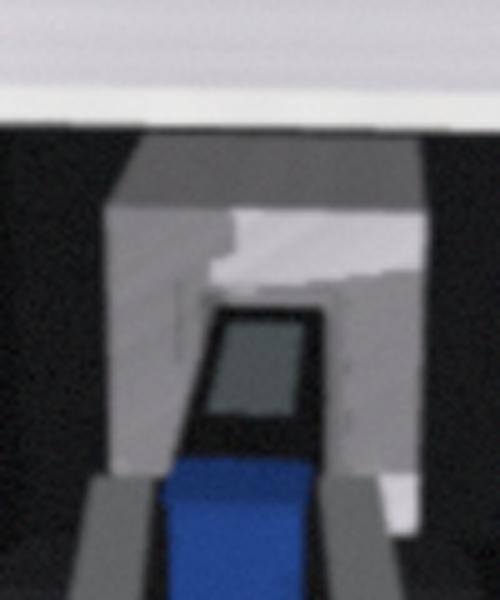

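Foot (217–322, y 307) now sits about 1.5 mm inside the well's far edge (y≈290) and is centred between its sides (204–335). Down again.

Request:
drive_tool:
  moves:
    - [[0, 0.0001, 0.0015, 0, 0, 0, 255], [0, 0.0001, 0.0015, 0, 0, 0, 255], [0, 0, 0, 0, 0, 0, 255]]

```text
clock: 8.1
position: [561.5, -78.1, 148.3]
ee_rot: [0.998, -0.045, 0.001, -0.036]
contact_force: [0.5, -0.2, -0.1]
gripper_width: 10.3
```

Request:
drive_tool:
  moves:
    - [[0, 0.0001, 0.001, 0, 0, 0, 255], [0, 0.0001, 0.001, 0, 0, 0, 255], [0, 0, 0, 0, 0, 0, 255]]

```text
clock: 8.35
position: [561.5, -78.1, 146.8]
ee_rot: [0.998, -0.045, 0.001, -0.036]
contact_force: [-0.2, 0.1, -0.1]
gripper_width: 10.8
```

Request:
drive_tool:
  moves:
    - [[0, 0.0001, 0.001, 0, 0, 0, 255], [0, 0, 0, 0, 0, 0, 255]]

```text
clock: 8.52
position: [561.5, -78.2, 145.8]
ee_rot: [0.998, -0.045, 0.001, -0.036]
contact_force: [-1.0, 0.3, -0.5]
gripper_width: 10.7
```

Request:
drive_tool:
  moves:
    - [[0, 0.0001, 0.0015, 0, 0, 0, 255], [0, 0.0001, 0.0015, 0, 0, 0, 255], [0, 0.0001, 0.0015, 0, 0, 0, 255], [0, 0.0001, 0.0015, 0, 0, 0, 255], [0, 0, 0, 0, 0, 0, 255]]

```text
clock: 8.93
position: [561.5, -78.1, 139.6]
ee_rot: [0.998, -0.045, 0.001, -0.036]
contact_force: [-1.6, 0.4, -1.2]
gripper_width: 10.4
```

Request:
drive_tool:
  moves:
    - [[0, 0.0001, 0.0015, 0, 0, 0, 255], [0, 0.0001, 0.0015, 0, 0, 0, 255], [0, 0.0001, 0.0015, 0, 0, 0, 255], [0, 0, 0, 0, 0, 0, 255]]

```text
clock: 9.27
position: [561.5, -78.1, 135.2]
ee_rot: [0.998, -0.045, 0.001, -0.036]
contact_force: [-2.3, 0.4, -0.2]
gripper_width: 10.6
```

Request:
drive_tool:
  moves:
    - [[-0.0004, 0.0001, 0.0015, 0, 0, 0, 255], [0, 0.0001, 0.0015, 0, 0, 0, 255], [0, 0.0001, 0.0015, 0, 0, 0, 255], [0, 0.0001, 0.0015, 0, 0, 0, 255], [0, 0, 0, 0, 0, 0, 255]]

```text
clock: 9.68
position: [561.4, -78.0, 129.2]
ee_rot: [0.998, -0.045, 0.002, -0.036]
contact_force: [-2.5, -0.9, -0.7]
gripper_width: 10.1
```

Request:
drive_tool:
  moves:
    - [[0, 0.0001, 0.0015, 0, 0, 0, 255], [0, 0.0001, 0.0015, 0, 0, 0, 255], [0, 0.0001, 0.0015, 0, 0, 0, 255], [0, 0, 0, 0, 0, 0, 255]]

```text
clock: 10.02
position: [561.4, -78.0, 124.7]
ee_rot: [0.998, -0.045, 0.002, -0.036]
contact_force: [-2.2, 0.7, -1.3]
gripper_width: 10.7
```

Request:
drive_tool:
  moves:
    - [[-0.0003, 0.0001, 0.0015, 0, 0, 0, 255], [0, 0.0001, 0.0015, 0, 0, 0, 255], [0, 0.0001, 0.0015, 0, 0, 0, 255], [0, 0.0001, 0.001, 0, 0, 0, 255], [0, 0, 0, 0, 0, 0, 255]]

```text
clock: 10.43
position: [561.3, -77.9, 119.3]
ee_rot: [0.998, -0.045, 0.002, -0.036]
contact_force: [-2.1, -0.4, -1.5]
gripper_width: 10.5
```

Request:
drive_tool:
  moves:
    - [[0, 0.0001, 0.001, 0, 0, 0, 255], [0, 0.0001, 0.001, 0, 0, 0, 255], [0, 0, 0, 0, 0, 0, 255]]

```text
clock: 10.68
position: [561.3, -78.0, 117.4]
ee_rot: [0.998, -0.045, 0.002, -0.036]
contact_force: [-1.8, 0.7, 0.3]
gripper_width: 10.6
```

Request:
drive_tool:
  moves:
    - [[0, 0.0001, 0.001, 0, 0, 0, 255], [0, 0, 0, 0, 0, 0, 255]]

```text
clock: 10.85
position: [561.3, -78.0, 116.5]
ee_rot: [0.998, -0.045, 0.002, -0.036]
contact_force: [-1.4, 1.0, 0.3]
gripper_width: 10.1
```

Request:
drive_tool:
  moves:
    - [[0, 0.0001, 0.001, 0, 0, 0, 255], [0, 0, 0, 0, 0, 0, 255]]

```text
clock: 11.02
position: [561.3, -78.0, 115.5]
ee_rot: [0.998, -0.045, 0.002, -0.036]
contact_force: [-2.0, 0.2, -0.1]
gripper_width: 10.9
```

Request:
drive_tool:
  moves:
    - [[0, 0.0001, 0.001, 0, 0, 0, 255], [0, 0, 0, 0, 0, 0, 255]]

```text
clock: 11.18
position: [561.3, -78.1, 114.9]
ee_rot: [0.998, -0.045, 0.002, -0.036]
contact_force: [-2.7, 0.3, 2.7]
gripper_width: 10.6
```

Request:
drive_tool:
  moves:
    - [[0, 0, 0.001, 0, 0, 0, 255], [0, 0, 0, 0, 0, 0, 255]]

```text
clock: 11.35
position: [561.3, -78.1, 114.8]
ee_rot: [0.998, -0.045, 0.002, -0.036]
contact_force: [-3.9, 0.1, 7.3]
gripper_width: 10.7
```

Request:
drive_tool:
  moves:
    - [[0, 0, -0.001, 0, 0, 0, 225], [0, 0, 0, 0, 0, 0, 205], [0, 0, 0, 0, 0, 0, 190], [0, 0, 0, 0, 0, 0, 180], [0, 0, 0, 0, 0, 0, 180], [0, 0, 0, 0, 0, 0, 180]]

```text
clock: 11.85
position: [561.5, -78.1, 114.5]
ee_rot: [0.998, -0.045, 0.002, -0.036]
contact_force: [-0.6, -0.0, -0.6]
gripper_width: 25.0
```

Request:
drive_tool:
  moves:
    - [[0, -0.0007, -0.01, 0, 0, 0, 180], [0, -0.0007, -0.01, 0, 0, 0, 180], [0, -0.0015, -0.02, 0, 0, 0, 180], [0, -0.0015, -0.02, 0, 0, 0, 180], [0, 0, 0, -0.073, 0, 0, 200], [0, 0, -0.02, 0, 0, 0, 255], [0, 0, 0, 0, 0, 0, 255], [0, 0, 0, 0, 0, 0, 255]]

```text
clock: 12.52
position: [562.1, -77.8, 196.6]
ee_rot: [0.999, -0.045, 0.002, -0.0]
contact_force: [0.6, 0.2, 0.2]
gripper_width: -0.2
```

Run:
```python
from h import *
s=st();im=get_image("wrist")
P=camera_params("wrist");np.save("P6.npy",np.array([P],object),allow_pickle=True)
cv2.imwrite("pics/w6.png",im)
```

```text
{'clock': 12.517, 'joints': [0.148, 0.32, -0.202, -0.0, -1.044, 1.332], 'position': [562.084, -77.808, 196.621], 'ee_rot': [0.999, -0.045, 0.002, -0.0], 'contact_force': [0.614, 0.214, 0.174], 'gripper_width': -0.224}
```

View pics/w6.png

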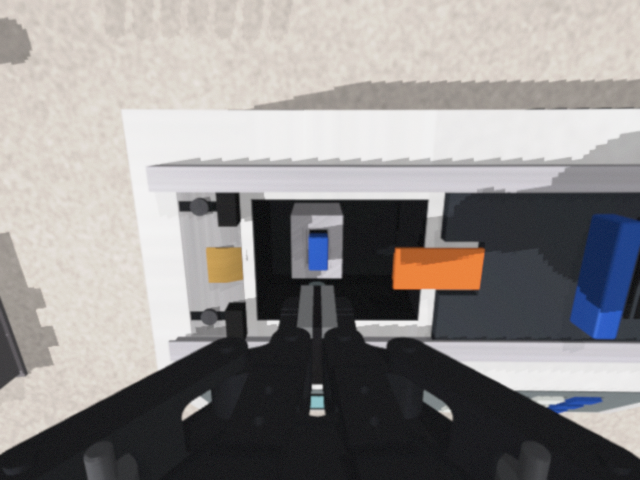

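Blue cap stands in the holder (318,252), well down; tab at (393–483, 248–290), ridge at (580–637, 215–337). Now I straddle the ridge (about 152 mm along tool y).

Request:
drive_tool:
  moves:
    - [[-0.001, 0.03, 0, 0, 0, 0, 200], [0, 0.035, 0, 0, 0, 0, 165], [0, 0.035, 0, 0, 0, 0, 165], [0, 0.03, 0, 0, 0, 0, 165], [0, 0.015, 0, 0, 0, 0, 165], [0, 0.007, 0, 0, 0, 0, 165], [0, 0, 0, 0, 0, 0, 165], [0, 0, 0, 0, 0, 0, 165]]

```text
clock: 13.23
position: [546.1, -229.2, 194.1]
ee_rot: [0.999, -0.046, -0.0, -0.0]
contact_force: [0.4, 0.3, 0.0]
gripper_width: 30.0
```

Run:
```python
from h import *
s=st();im=get_image("wrist")
cv2.imwrite("pics/w7.png",im)
```

```text
{'clock': 13.233, 'joints': [-0.124, 0.365, -0.141, -0.0, -1.066, 1.604], 'position': [546.146, -229.2, 194.141], 'ee_rot': [0.999, -0.046, -0.0, -0.0], 'contact_force': [0.373, 0.341, 0.009], 'gripper_width': 29.957}
```

View pics/w7.png

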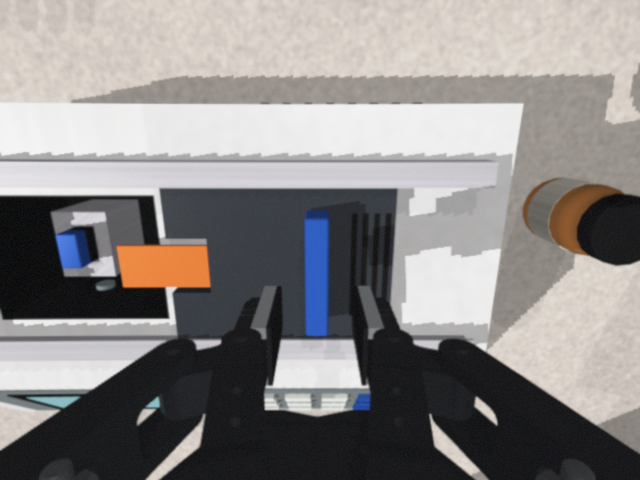

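Ridge (305–328, 212–335) is centred between the open fingers (270–368). Descend, then start sliding.

Request:
drive_tool:
  moves:
    - [[0, 0, 0.02, 0, 0, 0, 165], [0, 0, 0.015, 0, 0, 0, 165], [0, 0, 0.005, 0, 0, 0, 165], [0, 0, 0.001, 0, 0, 0, 165], [0, 0, 0, 0, 0, 0, 165], [0, -0.003, 0, 0, 0, 0, 165], [0, -0.003, 0, 0, 0, 0, 165], [0, 0, 0, 0, 0, 0, 165]]

```text
clock: 13.95
position: [547.5, -222.8, 154.6]
ee_rot: [0.999, -0.045, 0.001, 0.0]
contact_force: [0.1, -0.0, 0.0]
gripper_width: 30.4
```

Request:
drive_tool:
  moves:
    - [[0, -0.001, 0, 0, 0, 0, 165], [0, -0.001, 0, 0, 0, 0, 165], [0, -0.001, 0, 0, 0, 0, 165], [0, -0.001, 0, 0, 0, 0, 165], [0, -0.001, 0, 0, 0, 0, 165], [0, -0.001, 0, 0, 0, 0, 165]]

```text
clock: 14.45
position: [547.5, -217.7, 153.9]
ee_rot: [0.999, -0.045, 0.0, 0.0]
contact_force: [0.4, -2.2, 0.5]
gripper_width: 30.2
```

Request:
drive_tool:
  moves:
    - [[0, -0.002, 0, 0, 0, 0, 165], [0, -0.004, 0, 0, 0, 0, 165], [0, -0.005, 0, 0, 0, 0, 165], [0, -0.005, 0, 0, 0, 0, 165], [0, -0.005, 0, 0, 0, 0, 165], [0, -0.005, 0, 0, 0, 0, 165], [0, -0.005, 0, 0, 0, 0, 165], [0, -0.005, 0, 0, 0, 0, 165]]

```text
clock: 15.12
position: [550.9, -180.9, 153.8]
ee_rot: [0.999, -0.045, 0.0, 0.0]
contact_force: [0.2, -1.7, 1.1]
gripper_width: 30.2
```

Request:
drive_tool:
  moves:
    - [[0, -0.005, 0, 0, 0, 0, 165], [0, -0.005, 0, 0, 0, 0, 165], [0, -0.005, 0, 0, 0, 0, 165], [0, -0.005, 0, 0, 0, 0, 165], [0, -0.005, 0, 0, 0, 0, 165], [0, -0.004, 0, 0, 0, 0, 165], [0, -0.003, 0, 0, 0, 0, 165], [0, -0.001, 0, 0, 0, 0, 165]]

```text
clock: 15.78
position: [553.8, -148.1, 153.7]
ee_rot: [0.999, -0.045, 0.0, -0.0]
contact_force: [1.0, -1.1, 0.6]
gripper_width: 30.0
```

Request:
drive_tool:
  moves:
    - [[0, -0.0015, 0, 0, 0, 0, 165], [0, -0.0015, 0, 0, 0, 0, 165], [0, -0.0015, 0, 0, 0, 0, 165], [0, -0.0015, 0, 0, 0, 0, 165]]

```text
clock: 16.12
position: [554.3, -142.7, 153.7]
ee_rot: [0.999, -0.046, 0.0, -0.0]
contact_force: [0.8, -1.3, 1.0]
gripper_width: 30.1
```

Request:
drive_tool:
  moves:
    - [[0, -0.0015, 0, 0, 0, 0, 165], [0, -0.0015, 0, 0, 0, 0, 165], [0, -0.0015, 0, 0, 0, 0, 165], [0, -0.0015, 0, 0, 0, 0, 165]]

```text
clock: 16.45
position: [554.9, -136.6, 153.7]
ee_rot: [0.999, -0.045, 0.0, -0.0]
contact_force: [0.1, -1.3, 0.0]
gripper_width: 30.2
```

Request:
drive_tool:
  moves:
    - [[0, -0.0015, 0, 0, 0, 0, 165], [0, -0.0015, 0, 0, 0, 0, 165]]

```text
clock: 16.62
position: [555.1, -133.6, 153.7]
ee_rot: [0.999, -0.045, 0.0, -0.0]
contact_force: [0.8, -1.7, 1.4]
gripper_width: 30.0
```

Request:
drive_tool:
  moves:
    - [[0, -0.0015, 0, 0, 0, 0, 165], [0, -0.0015, 0, 0, 0, 0, 165]]

```text
clock: 16.78
position: [555.4, -130.6, 153.7]
ee_rot: [0.999, -0.045, 0.0, -0.0]
contact_force: [1.2, -2.1, 0.6]
gripper_width: 29.9
```

Request:
drive_tool:
  moves:
    - [[0, -0.0015, 0, 0, 0, 0, 165], [0, -0.0015, 0, 0, 0, 0, 165]]

```text
clock: 16.95
position: [555.7, -127.8, 153.7]
ee_rot: [0.999, -0.045, -0.0, 0.0]
contact_force: [0.8, -3.9, -0.4]
gripper_width: 30.3
```

Request:
drive_tool:
  moves:
    - [[0, -0.0015, 0, 0, 0, 0, 165], [0, -0.0015, 0, 0, 0, 0, 165]]

```text
clock: 17.12
position: [555.9, -125.0, 153.7]
ee_rot: [0.999, -0.045, -0.0, 0.0]
contact_force: [1.6, -5.4, 0.2]
gripper_width: 30.2
```

Request:
drive_tool:
  moves:
    - [[0, -0.001, 0, 0, 0, 0, 165], [0, -0.001, 0, 0, 0, 0, 165]]

```text
clock: 17.28
position: [556.1, -122.9, 153.6]
ee_rot: [0.999, -0.045, -0.0, 0.0]
contact_force: [1.7, -4.4, -0.8]
gripper_width: 30.1
```

Request:
drive_tool:
  moves:
    - [[0, -0.001, 0, 0, 0, 0, 165], [0, -0.001, 0, 0, 0, 0, 165]]

```text
clock: 17.45
position: [556.3, -120.6, 153.7]
ee_rot: [0.999, -0.045, 0.0, -0.0]
contact_force: [0.6, -2.0, 0.5]
gripper_width: 30.0
```

Request:
drive_tool:
  moves:
    - [[0, -0.001, 0, 0, 0, 0, 165], [0, -0.001, 0, 0, 0, 0, 165]]

```text
clock: 17.62
position: [556.5, -118.5, 153.7]
ee_rot: [0.999, -0.045, 0.0, -0.0]
contact_force: [0.9, -2.1, -0.4]
gripper_width: 29.9
```

Request:
drive_tool:
  moves:
    - [[0, -0.001, 0, 0, 0, 0, 165]]

```text
clock: 17.7
position: [556.6, -117.5, 153.7]
ee_rot: [0.999, -0.045, 0.0, -0.0]
contact_force: [1.5, -3.1, -0.6]
gripper_width: 30.2
```

Request:
drive_tool:
  moves:
    - [[0, -0.001, 0, 0, 0, 0, 165]]

```text
clock: 17.78
position: [556.7, -116.6, 153.7]
ee_rot: [0.999, -0.045, -0.0, -0.0]
contact_force: [1.8, -2.9, -0.6]
gripper_width: 30.3
```

Request:
drive_tool:
  moves:
    - [[0, -0.001, 0, 0, 0, 0, 165]]

```text
clock: 17.87
position: [556.8, -115.6, 153.7]
ee_rot: [0.999, -0.045, 0.0, -0.0]
contact_force: [1.8, -2.7, -0.9]
gripper_width: 29.8
```

Request:
drive_tool:
  moves:
    - [[0, -0.001, 0, 0, 0, 0, 165]]

```text
clock: 17.95
position: [556.8, -114.7, 153.7]
ee_rot: [0.999, -0.045, -0.0, -0.0]
contact_force: [0.7, -2.7, -0.6]
gripper_width: 29.7
```

Request:
drive_tool:
  moves:
    - [[0, -0.001, 0, 0, 0, 0, 165]]

```text
clock: 18.03
position: [556.9, -113.7, 153.7]
ee_rot: [0.999, -0.045, -0.0, -0.0]
contact_force: [2.7, -2.3, -0.4]
gripper_width: 29.9
```

Request:
drive_tool:
  moves:
    - [[0, -0.001, 0, 0, 0, 0, 165]]

```text
clock: 18.12
position: [557.0, -112.7, 153.7]
ee_rot: [0.999, -0.045, -0.0, -0.0]
contact_force: [1.9, -1.8, -1.0]
gripper_width: 30.3
```

Request:
drive_tool:
  moves:
    - [[0, -0.001, 0, 0, 0, 0, 165]]

```text
clock: 18.2
position: [557.1, -111.7, 153.7]
ee_rot: [0.999, -0.045, -0.0, -0.0]
contact_force: [1.9, -1.8, 0.8]
gripper_width: 30.3
```

Request:
drive_tool:
  moves:
    - [[0, -0.001, 0, 0, 0, 0, 165]]

```text
clock: 18.28
position: [557.0, -110.6, 153.7]
ee_rot: [0.999, -0.045, -0.0, -0.0]
contact_force: [1.1, -0.5, 0.1]
gripper_width: 29.9
```

Request:
drive_tool:
  moves:
    - [[0, -0.0005, 0, 0, 0, 0, 165]]

```text
clock: 18.37
position: [556.8, -109.9, 153.6]
ee_rot: [0.999, -0.045, -0.0, -0.0]
contact_force: [0.1, 0.9, -1.0]
gripper_width: 30.1
```

Request:
drive_tool:
  moves:
    - [[0, -0.0005, 0, 0, 0, 0, 165]]

```text
clock: 18.45
position: [556.8, -109.4, 153.6]
ee_rot: [0.999, -0.045, -0.001, -0.0]
contact_force: [1.0, 0.0, 0.3]
gripper_width: 30.5
```

Request:
drive_tool:
  moves:
    - [[0, -0.0005, 0, 0, 0, 0, 165]]

```text
clock: 18.53
position: [556.9, -109.0, 153.6]
ee_rot: [0.999, -0.045, -0.0, -0.0]
contact_force: [0.8, 0.4, -0.2]
gripper_width: 30.0
```

Request:
drive_tool:
  moves:
    - [[0, -0.0005, 0, 0, 0, 0, 165]]

```text
clock: 18.62
position: [557.1, -108.6, 153.6]
ee_rot: [0.999, -0.045, -0.0, -0.0]
contact_force: [-0.2, -1.2, -0.3]
gripper_width: 30.1
```

Request:
drive_tool:
  moves:
    - [[0, -0.0005, 0, 0, 0, 0, 165]]

```text
clock: 18.7
position: [557.1, -108.4, 153.6]
ee_rot: [0.999, -0.045, -0.0, 0.0]
contact_force: [-0.9, -2.1, 0.9]
gripper_width: 29.9
```

Run:
```python
from h import *
st();im=get_image("wrist");cv2.imwrite("pics/w8.png",im)
```

```text
{'clock': 18.7, 'joints': [0.093, 0.365, -0.255, 0.0, -0.952, 1.387], 'position': [557.119, -108.395, 153.634], 'ee_rot': [0.999, -0.045, -0.0, 0.0], 'contact_force': [-0.872, -2.059, 0.856], 'gripper_width': 29.925}
```

View pics/w8.png

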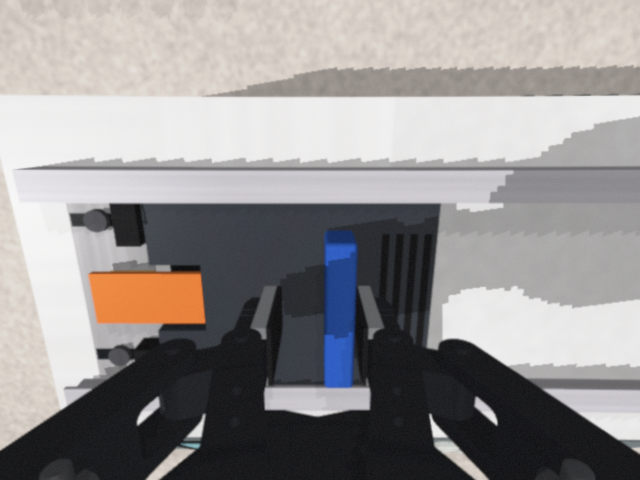

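The cover covers the bay; its leading edge is at the black stops (110–145, 205–245), and the tab (92–205, 270–325) reaches past the ledge. Two more gentle steps to feel the stop.

Request:
drive_tool:
  moves:
    - [[0, -0.0005, 0, 0, 0, 0, 165]]

```text
clock: 18.83
position: [557.1, -108.0, 153.6]
ee_rot: [0.999, -0.045, -0.0, 0.0]
contact_force: [-1.4, -1.5, 0.3]
gripper_width: 30.1
```

Request:
drive_tool:
  moves:
    - [[0, -0.0003, 0, 0, 0, 0, 165]]

```text
clock: 18.92
position: [557.2, -107.7, 153.6]
ee_rot: [0.999, -0.045, -0.0, 0.0]
contact_force: [-0.6, -1.9, -0.3]
gripper_width: 30.4
```

Request:
drive_tool:
  moves:
    - [[0, -0.0005, 0, 0, 0, 0, 165]]

```text
clock: 19.0
position: [557.3, -107.2, 153.6]
ee_rot: [0.999, -0.046, -0.0, 0.0]
contact_force: [-0.1, -2.8, -0.3]
gripper_width: 30.2
```

Request:
drive_tool:
  moves:
    - [[0, -0.0005, 0, 0, 0, 0, 165]]

```text
clock: 19.08
position: [557.3, -106.8, 153.6]
ee_rot: [0.999, -0.045, -0.0, 0.0]
contact_force: [-0.4, -3.4, -0.2]
gripper_width: 30.1
```

Request:
drive_tool:
  moves:
    - [[0, -0.0004, 0, 0, 0, 0, 165]]

```text
clock: 19.17
position: [557.3, -106.7, 153.7]
ee_rot: [0.999, -0.045, -0.0, 0.0]
contact_force: [0.3, -6.0, -0.1]
gripper_width: 29.9
```

Request:
drive_tool:
  moves:
    - [[0, -0.0004, 0, 0, 0, 0, 165]]

```text
clock: 19.25
position: [557.3, -106.7, 153.6]
ee_rot: [0.999, -0.045, -0.001, 0.001]
contact_force: [0.1, -7.6, -0.9]
gripper_width: 30.1
```

Stop felt (steep rise to 7.6 N). Back off, rise clear and look.

Request:
drive_tool:
  moves:
    - [[0, 0.003, 0, 0, 0, 0, 165], [0, 0.006, 0, 0, 0, 0, 165], [0, 0, -0.01, 0, 0, 0, 165], [0, 0, -0.03, 0, 0, 0, 165], [0, 0, -0.035, 0, 0, 0, 165], [0, 0, -0.035, 0, 0, 0, 165], [-0.035, 0, 0, 0, 0, 0, 165], [-0.035, 0, 0, 0, 0, 0, 165]]

```text
clock: 19.92
position: [489.0, -108.0, 266.8]
ee_rot: [0.999, -0.045, 0.004, -0.001]
contact_force: [-0.3, 0.0, -0.3]
gripper_width: 30.2
```

Request:
drive_tool:
  moves:
    - [[-0.03, 0.035, 0, 0, 0, 0, 165], [-0.03, 0.035, 0, 0, 0, 0, 165], [0, 0.035, 0, 0, 0, 0, 165], [0, 0, 0, 0, 0, 0, 165], [0, 0, 0, 0, 0, 0, 165]]

```text
clock: 20.33
position: [424.0, -202.5, 264.9]
ee_rot: [0.999, -0.047, 0.001, -0.0]
contact_force: [0.1, 1.1, -0.3]
gripper_width: 30.0
```

Run:
```python
from h import *
st();t=get_image("top");s=get_image("scene")
a=cv2.resize(t[200:310,290:450],(800,550),interpolation=cv2.INTER_CUBIC)[:, :500]
b=cv2.resize(s[195:300,230:350],(480,420),interpolation=cv2.INTER_CUBIC)[:, 120:420]
d=cv2.resize(t[240:310,190:220],None,fx=2,fy=2)
c=np.zeros((570,800,3),np.uint8);c[:550,:500]=a;c[:420,500:]=b;c[425:565,500:560]=d
cv2.imwrite("pics/end.png",c)
a,b=cv2.imread("pics/top0.png"),t
```

```text
{'clock': 20.333, 'joints': [-0.099, 0.096, -0.314, -0.0, -1.158, 1.576], 'position': [423.99, -202.457, 264.867], 'ee_rot': [0.999, -0.047, 0.001, -0.0], 'contact_force': [0.132, 1.056, -0.298], 'gripper_width': 29.966}
```

View pics/end.png

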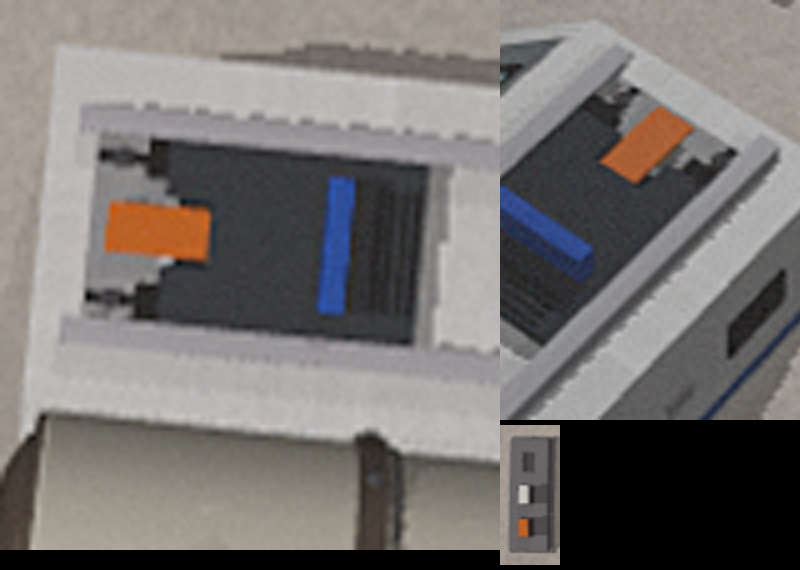

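The cover's leading edge (x≈165) sits against both stops. The tab (105–210, 200–260) lies over the keeper, and the white (524,494) and orange (524,527) standards are still in the stand. The robot is clear, so I hand in.

```bash
python3 -c "
from bench import *
print(job_done())"
```

```text
the job is handed in; nothing more can be done
None
```

The blue standard is seated in the photometer's cell holder, the bay cover is shut past its click, and I handed the job in at about 20 s of the 64 s allowed.

**Standard:**
- I gripped it off-centre, so it hung about 4° tilted, and I tilted the tool to correct that.
- The first try at the well caught the rim at up to 17 N, under the 25 N limit but more than I would call gentle. I backed off, shifted 1.5 mm and it went in with about 3 N at most.
- It met the floor 35 mm below the rim height, which matches the well's depth, and I pressed to about 7 N before letting go.

**Cover:**
- I pushed it by the ridge. The force rose to about 5 N on the ledge, then dropped to zero about 20 mm later, which I took as the click.
- I then pushed about 4 mm past that drop, until the force rose steeply to 7.6 N at the stops (limit 10 N). That is more than the 2 mm expected, though the cover seems to have jumped ahead about 2 mm at the click.

**Last checks:** the top and scene pictures show the cover against both stops with the tab over the keeper plate. The white and orange standards are still in the stand, and the gripper is clear of everything. The click itself was only felt, as the hook is hidden under the tab. I did not re-check the flask, dish or jar at the end, but the arm never went near them. I viewed 12 pictures, two over the budget of 10.

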